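# Strike off a level scoop of glass slugs

### The arm

A 6-joint arm with a two-finger parallel gripper is mounted at the origin on a cart in front of the work surface, level with it; the furniture and walls round the work are solid. World frame = base frame: x ahead of the robot, y to its left, z up, the work surface at z = 0. Lengths are in mm, angles in rad, forces in N, time in s.
With the tool pointing down it reaches from about 300 to 775 mm from the base axis. Payload 14.6 kg.
Tool frame: the origin (TCP) lies at the very end of the fingers, on their centre line; the grasp point (between the pads) lies 19 mm behind it (grip_point_offset is the distance from the TCP to the grasp point, in mm); z points along the fingers, y is the line along which they close (so a half turn about z gives the same grasp; the last joint's range is limited). The gripper opens to 94 mm and grips with 3 to 60 N. Pads are 16 mm wide; open, the fingers measure 119 mm over their backs; the gripper's body (75 mm by 177 mm) begins 78 mm behind the grasp point.
Start: joints at [-1.367, 0.3, 1.521, -0, 1.321, -0.067], TCP at [147.12, -529.948, 205.446] pointing down, gripper open.
Joint ranges: [-3.03, 3.03], [-0.79, 2.21], [0.23, 2.52], [-1.04, 4.18], [0, 3.07], [-2.55, 2.55]. Speed limits (rad/s): [2.22, 2.22, 2.57, 3.14, 3.14, 3.14].

### API

Orientations are given as [roll, pitch, yaw] about the fixed x, y, z axes, in that order (R = Rz(yaw) Ry(pitch) Rx(roll)).
In Python, from cell import read_state, camera, camera_info, sign_off, grip_point_offset gives the robot as it stands.
- The arm moves only by the shell command python3 -m handwheel 'ROWS' [FORCE]. ROWS is text: rows parted by semicolons, each of 5 numbers parted by spaces: the shift along the world's x, y, z in units of 40 mm (1.0 is 40 mm), then the turn about the world's z in units of 5 degrees (1.0 is 5 degrees), then the closure, from 0 (fully open) to 1 (shut). In form: dx dy dz yaw gripper; .... A call has 1 to 12 rows; each row shifts and turns the commanded pose from where the row before left it; what a row does not reach is not made up. A row lasts 1/12 s, in which the tool goes at most 41.7 mm and 7.16 degrees, less where a joint would pass 70% of its speed; a pose out of reach is approached as far as the arm can. A call is refused whole if a number of a shift passes 1 or a number of a turn 1, either way. A call with a gripper value outside its range is refused whole. The fingers move at their own pace and stop on an object; FORCE is the grip in N (left out, the last holds). Time passes only in rows, so rows that do not move let the fingers close. It gives the time, the measured TCP pose, the force, the opening and the grip force at its end, in the units of the state.
- read_state(): the state, without advancing time (a new reading comes with each control period).
- camera(name): name is "scene" or "top" or "wrist"; returns (picture, depth): 400x640x3 uint8, red, green, blue; 400x640 float32, mm along the optical axis (not along the pixel's ray), 0 where there is no reading.
- camera_info(name): a dict with "intrinsics" (3x3 intrinsics, pixels), "world_from_camera" (4x4, takes a point from camera to world coordinates). Camera axes: x right, y down, z forward; pixel columns grow to the right and rows downward; lengths in mm; the calibration is good to about 2 mm. The wrist camera is an equidistant fisheye: a pixel r from the principal point sees the ray r / f radians off the axis. A picture is of the moment at which its call begins: read the wrist's pose just before it. camera_info takes no time and is no camera call; for the wrist camera it gives the pose at the moment of the call.
- sign_off(): hands the job in; it is judged then, once.
The state is a dict: "clock": time; "joints": joint angles; "qd": joint speeds; "effort": joint torques, N m; "eef_pos": TCP position; "eef_rot": TCP orientation; "wrist_force": force on the tool from outside, world axes, zero at the start; "moment": the same for the moment, N m; "finger_gap": finger opening in mm; "finger_force": force on a finger pad.
Only numpy, scipy, OpenCV 4.12 (cv2) and the standard library are available. Lean on these libraries where they do the work, as an engineer would, in place of code of your own. Each camera call takes 0.05 s, during which the arm holds its last target. There are 200 camera calls.

### The job

Measure out one level scoop of blue glass slugs: slide the red-handled scoop flat along the table under the bin's strike bar until it is fully home beneath the heap of slugs, then drag it straight back out so that the bar strikes the top slug off into the bin. Leave the scoop standing flat on the table in front of the bin, clear of the bar, with two slugs lying level in it and the third left in the bin; never touch the slugs with the gripper.

Things in the scene. Friction and masses are not known exactly. Their poses are not given: they have to be found in the camera images.
- scoop: loose aluminium scoop, 220 g. Origin under mid pocket, on the table; +x to the nose. Pocket 50 (x) by 58 mm inside, walls 14 high, 62 wide outside, floor 1.5 thick; holds two slugs in one layer. Ramp from the table at x=+38 up to a 4 mm lip at x=+26. Flat tail to x=-120. Red grip on posts: x -120 to -70, 16 wide (y), z 35 to 59; pinch it from above across y at x=-95, z=47 mm.
- bin: fixed plywood bin, 78 mm wide inside, 40 high, open at -x. Origin on the table under mid strike bar; +x into the bin. Bar x -4 to +4, lower edge 18 above the table. Back board at x=+56, 5.5 mm gap below it lets the nose through. Inside is table level. Scoop runs along y=0, axes parallel: home with its origin at x=+30 to +37 (there slugs stop it; push a few N), clear of the bar at x<-42 mm.
- slug_1: cobalt-blue glass slug, a flat bar 22 x 44 x 12 mm with half-round long edges (6 mm radius), 32 g, slippery; origin at the centre of its underside, z up, y along its 44 mm length. At the start it lies in the bin on the table, nearer the mouth, across the bin.
- slug_2: cobalt-blue glass slug, a flat bar 22 x 44 x 12 mm with half-round long edges (6 mm radius), 32 g, slippery; origin at the centre of its underside, z up, y along its 44 mm length. At the start it lies in the bin on the table, against the back board, across the bin.
- slug_3: cobalt-blue glass slug, a flat bar 22 x 44 x 12 mm with half-round long edges (6 mm radius), 32 g, slippery; origin at the centre of its underside, z up, y along its 44 mm length. At the start it lies on top of the other two; the strike bar holds it back when the scoop is dragged out.

How it is judged:
By the outcome, as a careful person would: the job done as asked, in the order asked, and still so for the second after the job is handed in, with the robot touching nothing.
It also fails if it takes over 50 s, if anything falls off the work surface, if the arm or the gripper's body presses on something with over 40 N, if the wrist force passes 120 N, or if a joint passes its speed limit or range.

## Working session

There is one attempt and no reset: what is moved stays moved. The work goes in short steps, Python scripts to look and compute and a shell command to move; the robot and the scene stay as the last step left them, time stands still between calls to the robot, and variables do not carry over. Pictures are saved under pics/ and viewed, at most 10 in all, crops included, and the job is handed in when it is done.

```bash
mkdir -p pics; ls
python3 - <<'E'
from cell import *
import cv2,numpy as np
s=read_state();print(s['clock'],s['eef_pos'],s['eef_rot'],s['finger_gap'],grip_point_offset)
for n in('top','scene'):
    p,d=camera(n);cv2.imwrite(f'pics/{n}0.png',p[:,:,::-1]);np.savez(f'{n}0.npz',p=p,d=d)
    i=camera_info(n);print(n,np.round(i['intrinsics'],1).tolist(),np.round(i['world_from_camera'],3).tolist())
E
```

```text
pics
0.0 [ 147.05857933 -529.69174228  204.87586283] [-3.14044084e+00 -7.15367472e-05  2.70812828e-01] 93.91486540285871 18.8
top [[481.9, 0.0, 315.0], [0.0, 481.9, 198.6], [0.0, 0.0, 1.0]] [[-0.016, -0.991, 0.132, 480.438], [-1.0, 0.019, 0.024, 95.555], [-0.026, -0.131, -0.991, 909.662], [0.0, 0.0, 0.0, 1.0]]
scene [[380.3, 0.0, 320.0], [0.0, 380.3, 202.6], [0.0, 0.0, 1.0]] [[-0.584, -0.525, 0.619, 86.181], [-0.811, 0.39, -0.435, 482.157], [-0.013, -0.757, -0.653, 570.862], [0.0, 0.0, 0.0, 1.0]]
```

View pics/top0.png

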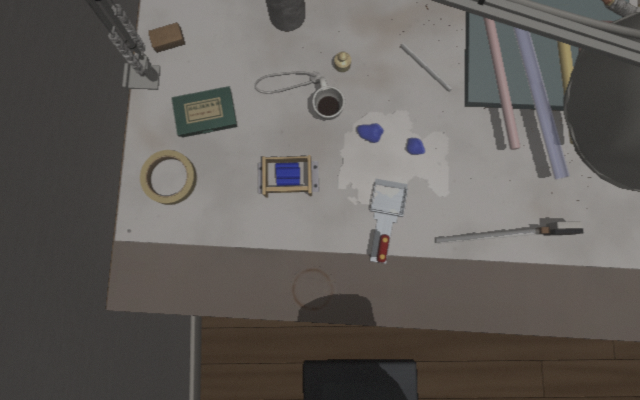

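View pics/scene0.png

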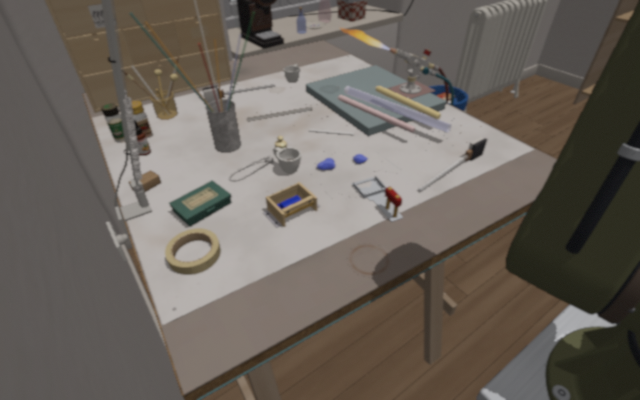

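```bash
cat > h.py <<'E'
import numpy as np,cv2
from cell import *
def ray(n,u,v,z,i=None):
    i=i or camera_info(n);K=i['intrinsics'];T=np.array(i['world_from_camera'])
    d=T[:3,:3]@np.linalg.solve(np.array(K),[u,v,1.]);o=T[:3,3]
    return o+d*(z-o[2])/d[2]
E
python3 - <<'E'
from h import *
p=np.load('top0.npz')['p'];q=np.load('scene0.npz')['p']
a=cv2.resize(p[140:280,240:430],None,fx=4,fy=4,interpolation=cv2.INTER_CUBIC)
cv2.imwrite('pics/c1.png',a[:,:,::-1])
hsv=cv2.cvtColor(p,cv2.COLOR_RGB2HSV)
for nm,m in (('blue',(hsv[...,0]>108)&(hsv[...,0]<130)&(hsv[...,1]>150)),('red',((hsv[...,0]<8)|(hsv[...,0]>172))&(hsv[...,1]>140))):
    n,_,st,c=cv2.connectedComponentsWithStats(m.astype(np.uint8))
    for k in range(1,n):
        if st[k,4]>40: print(nm,st[k],c[k],ray('top',*c[k],{'blue':24,'red':59}[nm]))
E
```

```text
blue [276 164  23  14 282] [287.43617021 170.62765957] [652.17053691 167.33909542  24.        ]
blue [277 179  22   6 109] [287.37614679 181.1559633 ] [632.19521996 167.62255412  24.        ]
red [379 242   9  13  73] [383.01369863 248.        ] [504.10613237  -1.96083012  59.        ]
```

View pics/c1.png

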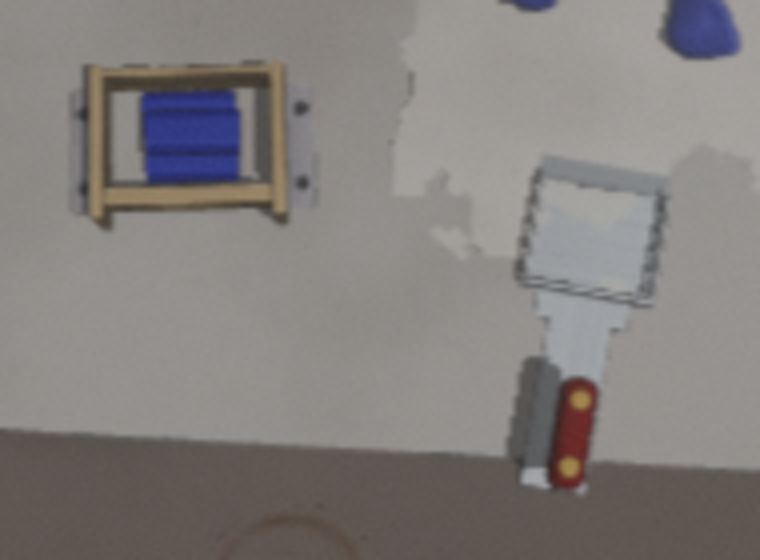

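Top view: bin at ≈(287,174), bar on the lower (robot) side with its mouth toward −x; scoop pocket at ≈(388,198), red grip at (383,248), screws at crop (580,400), (569,467).

Run:
```python
from h import *
f=lambda x,y,z:ray('top',240+x/4,140+y/4,z)
P={'screwF':(580,400,59),'screwB':(569,467,59),'pockNL':(540,172,14),'pockNR':(664,190,14),'pockBL':(520,283,14),'pockBR':(650,302,14),
'noseL':(545,156,0),'noseR':(667,178,0),
'wLf':(95,66,40),'wLn':(101,215,40),'wRf':(279,63,40),'wRn':(281,215,40),'barL':(106,195,40),'barR':(273,193,40),'bkL':(104,72,40),'bkR':(272,67,40)}
for k,v in P.items(): print(k,f(*v).round(1))
```

```text
screwF [518.   -5.9  59. ]
screwB [ 4.889e+02 -1.000e-01  5.900e+01]
pockNL [627.    3.7  14. ]
pockNR [617.3 -53.9  14. ]
pockBL [574.8  14.7  14. ]
pockBR [564.8 -45.3  14. ]
noseL [ 6.37e+02 -4.00e-01  0.00e+00]
noseR [625.2 -57.9   0. ]
wLf [676.5 209.7  40. ]
wLn [606.9 207.   40. ]
wRf [676.1 124.6  40. ]
wRn [605.3 124.7  40. ]
barL [616.1 204.7  40. ]
barR [615.5 128.2  40. ]
bkL [673.6 205.5  40. ]
bkR [674.3 127.9  40. ]
```

```bash
python3 -m handwheel '.55 .82 0 -.33 0;.55 .82 0 -.33 0;.55 .82 0 -.33 0;.55 .82 0 -.33 0;.55 .82 0 -.33 0;.55 .82 0 -.33 0;.55 .82 0 -.33 0;.55 .82 0 -.33 0;.55 .82 0 -.33 0;.55 .82 0 -.33 0;.55 .82 0 -.33 0;.55 .82 0 -.33 0' && python3 -m handwheel '.55 .82 -.1 -.33 0;.55 .82 -.3 -.33 0;.55 .82 -.3 -.33 0;.55 .8 -.3 -.33 0;0 0 0 0 0;0 0 0 0 0'
python3 - <<'E'
from h import *
i=camera_info('wrist');s=read_state();p,d=camera('wrist');np.savez('w1.npz',p=p,d=d)
import pickle;pickle.dump(i,open('w1.pkl','wb'))
cv2.imwrite('pics/w1.png',p[:,:,::-1]);print(s['eef_pos'],s['eef_rot'],i)
E
```

```text
clock: 1.1
eef_pos: [411.7, -134.4, 205.5]
eef_rot: [3.142, -0.0, -0.076]
wrist_force: [0.9, -1.0, 0.0]
finger_gap: 94.0
finger_force: 0.0
clock: 1.6
eef_pos: [499.0, -4.6, 164.2]
eef_rot: [3.141, 0.002, -0.187]
wrist_force: [-0.1, -0.1, -0.3]
finger_gap: 93.8
finger_force: 0.0
[499.0305727   -4.55502093 164.24292112] [ 3.14132784e+00  2.46149713e-03 -1.86951553e-01] {'intrinsics': array([[309.70691629,   0.        , 320.56685135],
       [  0.        , 309.70691629, 198.10667189],
       [  0.        ,   0.        ,   1.        ]]), 'world_from_camera': array([[-1.84851483e-01, -9.47172954e-01, -2.62094115e-01,
         5.74732825e+02],
       [-9.82766460e-01,  1.78188456e-01,  4.91829133e-02,
        -1.96099910e+01],
       [ 1.17420329e-04,  2.66668840e-01, -9.63788211e-01,
         3.43517103e+02],
       [ 0.00000000e+00,  0.00000000e+00,  0.00000000e+00,
         1.00000000e+00]])}
```

View pics/w1.png

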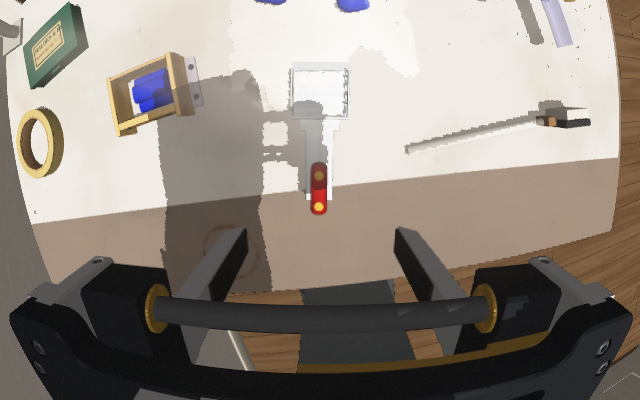

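Wrist view: grip screws at (319,175) and (319,207), aligned with the image columns; pocket at (320,91); bin at (150,95).

```bash
cat >> h.py <<'E'
def fray(u,v,z,i):
    K=np.array(i['intrinsics']);T=np.array(i['world_from_camera'])
    a=np.array([(u-K[0,2]),(v-K[1,2])])/K[0,0];r=np.hypot(*a)
    d=T[:3,:3]@np.r_[a/r*np.sin(r) if r>0 else a,np.cos(r)];o=T[:3,3]
    return o+d*(z-o[2])/d[2]
E
python3 - <<'E'
from h import *
import pickle
i=pickle.load(open('w1.pkl','rb'));p=np.load('w1.npz')['p']
for n,u,v,z in (('sF',319,175,59),('sB',319,207,59),('NL',292,68,14),('NR',348,67,14),('BL',291,117,14),('BR',347,118,14),('barR',187,115,40),('barL',114,135,40)):print(n,fray(u,v,z,i).round(1))
h=cv2.cvtColor(p,cv2.COLOR_RGB2HSV);m=((h[...,0]<8)|(h[...,0]>172))&(h[...,1]>140);m[:,:280]=0;m[:,360:]=0;m[230:]=0;m[:150]=0
y,x=np.nonzero(m);print(x.mean(),y.mean(),x.min(),x.max(),y.min(),y.max(),fray((x.min()+x.max())/2,(y.min()+y.max())/2,59,i))
E
```

```text
sF [519.7  -7.8  59. ]
sB [488.9  -2.   59. ]
NL [6.296e+02 5.000e-01 1.400e+01]
NR [619.8 -57.4  14. ]
BL [578.1  11.4  14. ]
BR [566.1 -46.4  14. ]
barR [605.  114.7  40. ]
barL [609.5 214.3  40. ]
318.5811403508772 193.94956140350877 311 326 172 213 [503.14617037  -4.18415065  59.        ]
```

```bash
python3 -m handwheel '.11 0 -.8 0 0;0 0 -.8 0 0;0 0 -.8 0 0.3;0 0 -.6 0 .5;0 0 -.4 0 .6;0 0 0 0 1;0 0 0 0 1;0 0 0 0 1;0 0 0 0 1;0 0 0 0 1' 25
```

```text
clock: 2.48
eef_pos: [504.1, -6.2, 30.7]
eef_rot: [-3.141, -0.002, -0.19]
wrist_force: [-0.2, 0.8, -0.5]
finger_gap: 44.1
finger_force: 0.0
```

```bash
python3 -m handwheel '0 0 -.05 0 1;0 0 0 0 1;0 0 0 0 1;0 0 0 0 1;0 0 0 0 1;0 0 0 0 1;0 0 0 0 1;0 0 0 0 1'
```

```text
clock: 3.15
eef_pos: [503.4, -5.9, 27.3]
eef_rot: [3.142, 0.0, -0.19]
wrist_force: [0.1, 1.0, -2.9]
finger_gap: 15.4
finger_force: 25.0
```

```bash
python3 - <<'E'
from h import *
d=np.load('top0.npz')['d'];i=camera_info('top');T=np.array(i['world_from_camera']);K=i['intrinsics']
for u,v in((330,210),(330,235),(330,255),(300,262),(290,285),(250,230),(288,200)):
    z=d[v-1:v+2,u-1:u+2].mean();print(u,v,(T[:3,:3]@(np.linalg.solve(K,[u,v,1.])*z)+T[:3,3]).round(1))
E
python3 -m handwheel '-.39 .3 0 0 1;-.39 .4 0 .3 1;-.39 .5 0 .3 1;-.39 .55 0 .3 1;0 .55 0 .3 1;0 .55 0 .3 1;0 .5 0 .3 1;0 .5 0 .3 1;0 .4 0 .24 1;0 0 0 0 1;0 0 0 0 1'
python3 - <<'E'
from h import *
i=camera_info('wrist');s=read_state();p,d=camera('wrist');np.savez('w2.npz',p=p,d=d)
import pickle;pickle.dump(i,open('w2.pkl','wb'))
cv2.imwrite('pics/w2.png',cv2.resize(p[0:220,160:480],None,fx=2.5,fy=2.5,interpolation=cv2.INTER_CUBIC)[:,:,::-1]);print(s['eef_pos'],s['eef_rot'])
E
```

```text
330 210 [ 5.792e+02  8.900e+01 -3.000e-01]
330 235 [5.318e+02 9.000e+01 3.000e-01]
330 255 [494.4  90.7  -1.7]
300 262 [482.3 147.3  -1. ]
290 285 [440.  166.5  -1.7]
250 230 [5.439e+02 2.413e+02 5.000e-01]
288 200 [ 5.999e+02  1.687e+02 -4.000e-01]
clock: 4.07
eef_pos: [440.9, 164.3, 27.3]
eef_rot: [3.141, 0.0, 0.015]
wrist_force: [-0.5, -0.4, -2.2]
finger_gap: 15.5
finger_force: 25.0
[440.86970915 164.30877593  27.25772012] [3.14136697e+00 3.68582366e-04 1.53343808e-02]
```

View pics/w2.png

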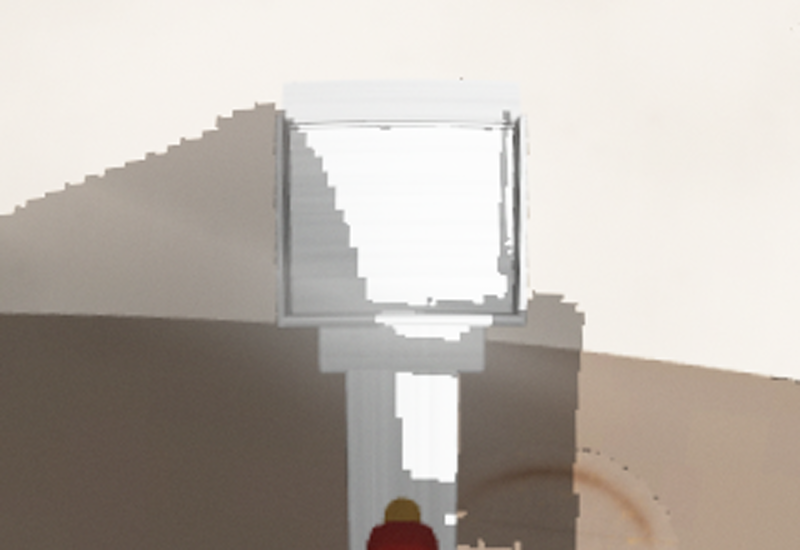

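Wrist crop: scoop pocket corners at (280,115)…(525,322), straight, ~vertical in the image; bin is out of view. I'll get scoop and bin together in the top view.

Run:
```python
from h import *
import pickle
i=pickle.load(open('w2.pkl','rb'))
for n,u,v,z in (('NL',285,82,0),('NR',521,82,0),('FL',280,115,14),('FR',522,115,14),('BL',280,322,14),('BR',525,322,14)):print(n,fray(160+u/2.5,v/2.5,z,i).round(1))
p,d=camera('top');np.savez('top1.npz',p=p,d=d)
cv2.imwrite('pics/top1.png',cv2.resize(p[150:270,230:350],None,fx=5,fy=5,interpolation=cv2.INTER_CUBIC)[:,:,::-1])
```

```text
NL [574.2 196.6   0. ]
NR [575.3 133.9   0. ]
FL [561.6 195.5  14. ]
FR [562.6 135.7  14. ]
BL [508.9 194.9  14. ]
BR [509.9 133.9  14. ]
```

View pics/top1.png

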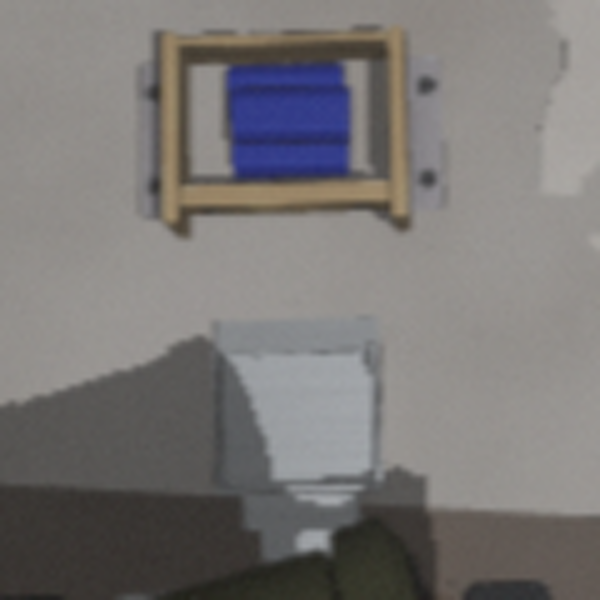

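Run:
```python
from h import *
f=lambda x,y,z:ray('top',230+x/5,150+y/5,z).round(1)
for k,v in {'NL':(217,321,0),'NR':(378,317,0),'BL':(218,487,14),'BR':(380,482,14),'inLn':(184,195,40),'inRn':(391,193,40),'inLf':(184,45,40),'inRf':(387,40,40),'outLn':(162,218,40),'outRn':(409,214,40),'outLf':(160,33,40),'outRf':(406,28,40),'barbackL':(184,183,40),'barbackR':(390,179,40),'s3L':(231,110,24),'s3R':(350,110,24)}.items():print(k,f(*v))
```

```text
NL [573.2 196.7   0. ]
NR [573.6 135.5   0. ]
BL [509.9 195.1  14. ]
BR [510.7 134.9  14. ]
inLn [615.7 204.2  40. ]
inRn [614.9 128.3  40. ]
inLf [671.7 204.   40. ]
inRf [671.9 129.   40. ]
outLn [607.3 212.3  40. ]
outRn [607.  121.9  40. ]
outLf [676.4 212.9  40. ]
outRf [676.3 121.9  40. ]
barbackL [620.1 204.2  40. ]
barbackR [620.1 128.6  40. ]
s3L [650.  188.4  24. ]
s3R [649.1 143.8  24. ]
```

```bash
python3 -m handwheel '0.1 .05 0 -.1 1;.2 0 0 0 1;.2 0 0 0 1;.2 0 0 0 1;.2 0 0 0 1;.2 0 0 0 1;.2 0 0 0 1;.2 0 0 0 1;0 0 0 0 1' && python3 -m handwheel '.1 0 0 0 1;.1 0 0 0 1;.1 0 0 0 1;.1 0 0 0 1;.1 0 0 0 1;.1 0 0 0 1;0 0 0 0 1'
```

```text
clock: 4.92
eef_pos: [502.5, 166.0, 27.4]
eef_rot: [-3.141, -0.001, 0.005]
wrist_force: [-1.1, -0.3, -1.6]
finger_gap: 15.6
finger_force: 25.0
clock: 5.5
eef_pos: [525.8, 166.0, 27.4]
eef_rot: [-3.142, -0.0, 0.005]
wrist_force: [-0.6, 0.2, -4.4]
finger_gap: 16.0
finger_force: 25.0
```

```bash
python3 -m handwheel '.08 0 0 0 1;.08 0 0 0 1;.08 0 0 0 1;.08 0 0 0 1;0 0 0 0 1' && python3 -m handwheel '.06 0 0 0 1;.06 0 0 0 1;.06 0 0 0 1;0 0 0 0 1;0 0 0 0 1'
```

```text
clock: 5.92
eef_pos: [538.5, 166.0, 27.5]
eef_rot: [-3.142, -0.0, 0.005]
wrist_force: [0.4, -0.2, -3.9]
finger_gap: 15.9
finger_force: 25.0
clock: 6.33
eef_pos: [545.3, 166.0, 27.4]
eef_rot: [-3.142, -0.0, 0.005]
wrist_force: [-0.2, 0.3, -3.3]
finger_gap: 15.5
finger_force: 25.0
```

Run:
```python
from h import *
p,d=camera('top');q,_=camera('scene')
a=cv2.resize(p[150:230,240:340],(600,480),interpolation=cv2.INTER_CUBIC)
cv2.imwrite('pics/top2.png',a[:,:,::-1])
```

```text
(no output)
```

View pics/top2.png

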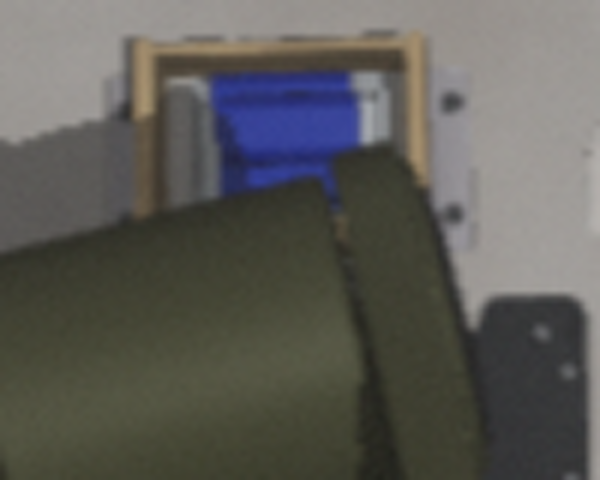

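Top view: scoop walls at crop x≈190 and 375 sit inside the bin under the heap, slugs at (290,120). Pushing on in small steps to contact.

```bash
python3 -m handwheel '.05 0 0 0 1;.05 0 0 0 1;.05 0 0 0 1;0 0 0 0 1;0 0 0 0 1' && python3 -m handwheel '.04 0 0 0 1;0 0 0 0 1;0 0 0 0 1'
```

```text
clock: 6.85
eef_pos: [551.2, 166.1, 27.4]
eef_rot: [-3.142, -0.0, 0.005]
wrist_force: [0.6, -0.8, -4.0]
finger_gap: 15.7
finger_force: 25.0
clock: 7.1
eef_pos: [551.7, 166.0, 27.2]
eef_rot: [3.141, 0.003, 0.006]
wrist_force: [-8.6, -0.3, 0.2]
finger_gap: 16.0
finger_force: 25.0
```

```bash
python3 -m handwheel '.03 0 0 0 1;0 0 0 0 1;0 0 0 0 1'; python3 -m handwheel '.04 0 0 0 1;0 0 0 0 1;0 0 0 0 1'
```

```text
clock: 7.35
eef_pos: [551.9, 166.1, 27.2]
eef_rot: [3.141, 0.005, 0.006]
wrist_force: [-16.3, -0.4, 5.4]
finger_gap: 15.5
finger_force: 25.0
clock: 7.6
eef_pos: [552.5, 166.1, 27.1]
eef_rot: [3.141, 0.008, 0.006]
wrist_force: [-25.0, -0.4, 10.0]
finger_gap: 15.7
finger_force: 25.0
```

Run:
```python
from h import *
p,d=camera('top');q,_=camera('scene')
a=cv2.resize(p[150:210,245:335],(600,400),interpolation=cv2.INTER_CUBIC)
b=cv2.resize(q[170:230,250:340],(600,400),interpolation=cv2.INTER_CUBIC)
cv2.imwrite('pics/top3.png',cv2.resize(np.vstack([a,b]),(450,600))[:,:,::-1])
```

```text
(no output)
```

View pics/top3.png

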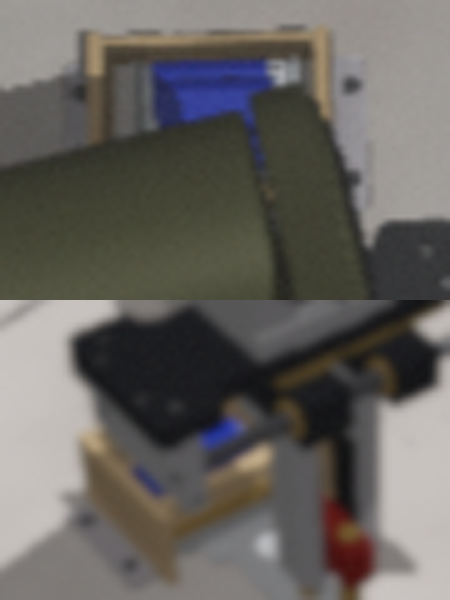

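Stop is firm at x≈552 (origin ≈ bin +31). Before dragging I check slug heights by depth.

```bash
python3 -m handwheel '-.07 0 0 0 1;0 0 0 0 1'
cat > hm.py <<'E'
from h import *
p,d=camera('top');i=camera_info('top');T=np.array(i['world_from_camera']);K=i['intrinsics']
v,u=np.mgrid[0:400,0:640];c=np.stack([(u-K[0,2])/K[0,0],(v-K[1,2])/K[1,1],np.ones_like(u)],-1)*d[...,None]
w=c@T[:3,:3].T+T[:3,3]
h=cv2.cvtColor(p,cv2.COLOR_RGB2HSV);b=(h[...,0]>108)&(h[...,0]<130)&(h[...,1]>150)
for r in range(155,260):
    for_=[cc for cc in range(262,320) if b[r,cc]]
    if for_: print(r,'x%.0f'%np.median(w[r,for_,0]),'y%.0f..%.0f'%(w[r,for_[-1],1],w[r,for_[0],1]),'z',w[r,for_[::3],2].round().astype(int).tolist())
E
python3 hm.py
```

```text
clock: 7.87
eef_pos: [552.2, 166.1, 27.4]
eef_rot: [3.141, 0.001, 0.006]
wrist_force: [-6.6, -1.4, -1.9]
finger_gap: 15.9
finger_force: 25.0
163 x669 y150..188 z [16, 13, 12, 15, 14, 18, 11]
164 x667 y150..190 z [13, 15, 17, 16, 13, 16, 15, 14]
165 x665 y149..188 z [16, 14, 19, 16, 11, 20, 22]
166 x661 y149..185 z [23, 25, 23, 22, 25, 23, 24]
167 x659 y147..183 z [28, 24, 26, 24, 25, 24, 26]
168 x657 y148..183 z [25, 24, 23, 28, 25, 26, 25]
169 x655 y153..181 z [25, 26, 23, 25, 25, 26]
170 x653 y155..181 z [25, 24, 23, 24, 24]
171 x651 y157..181 z [24, 26, 25, 23, 29]
172 x649 y157..179 z [26, 24, 24, 24, 26]
173 x647 y157..179 z [28, 26, 26, 24]
174 x646 y170..180 z [21, 26]
```

Slug 2 top ≈15, slug 3 flat at ≈25 mm: matches two slugs on the scoop floor with the third on top. Drag out.

```bash
python3 -m handwheel '-.03 0 0 0 1;-.05 0 0 0 1;-.06 0 0 0 1;-.08 0 0 0 1;-.08 0 0 0 1;-.08 0 0 0 1;-.08 0 0 0 1;-.08 0 0 0 1;-.08 0 0 0 1;-.08 0 0 0 1;-.08 0 0 0 1;0 0 0 0 1'; python3 hm.py
```

```text
clock: 8.92
eef_pos: [521.0, 166.1, 27.4]
eef_rot: [3.142, 0.0, 0.006]
wrist_force: [-0.5, 0.1, -3.6]
finger_gap: 15.8
finger_force: 25.0
177 x640 y148..166 z [27, 25, 23, 24]
178 x638 y148..187 z [24, 26, 27, 26, 26, 27, 22, 24]
179 x636 y148..187 z [25, 24, 27, 27, 27, 28, 26, 27]
180 x634 y148..187 z [26, 24, 26, 26, 26, 24, 23, 26]
181 x632 y148..187 z [28, 26, 27, 25, 27, 25, 27, 27]
182 x630 y148..185 z [24, 23, 28, 28, 23, 25, 27]
183 x629 y148..185 z [26, 24, 23, 27, 25, 23, 23]
184 x627 y148..183 z [27, 25, 27, 27, 25, 27, 27]
185 x625 y155..183 z [23, 25, 25, 24, 24, 22]
193 x611 y156..177 z [14, 12, 12, 14]
194 x610 y136..179 z [12, 13, 13, 13, 307]
195 x608 y158..179 z [13, 12, 13, 14]
196 x606 y158..179 z [14, 14, 13, 14]
197 x604 y158..177 z [13, 12, 15]
198 x602 y171..177 z [14, 15]
```

```bash
python3 -m handwheel '-.08 0 0 0 1;-.08 0 0 0 1;-.08 0 0 0 1;-.08 0 0 0 1;-.08 0 0 0 1;-.08 0 0 0 1;-.08 0 0 0 1;-.08 0 0 0 1;-.08 0 0 0 1;-.08 0 0 0 1;-.08 0 0 0 1;0 0 0 0 1';python3 -m handwheel '-.1 0 0 0 1;-.1 0 0 0 1;-.1 0 0 0 1;-.1 0 0 0 1;-.1 0 0 0 1;-.1 0 0 0 1;-.1 0 0 0 1;-.1 0 0 0 1;-.1 0 0 0 1;-.1 0 0 0 1;0 0 0 0 1;0 0 0 0 1'; python3 hm.py
```

```text
clock: 9.97
eef_pos: [485.8, 166.0, 27.4]
eef_rot: [3.142, 0.0, 0.006]
wrist_force: [-0.6, 0.3, -2.7]
finger_gap: 15.9
finger_force: 25.0
clock: 10.97
eef_pos: [446.3, 166.1, 27.5]
eef_rot: [-3.142, -0.0, 0.006]
wrist_force: [0.0, -0.5, -3.2]
finger_gap: 15.8
finger_force: 25.0
178 x640 y148..173 z [10, 12]
179 x639 y149..186 z [12, 10, 12, 10, 10, 11, 12]
180 x637 y149..186 z [12, 11, 10, 8, 10, 10, 10]
181 x635 y149..186 z [12, 9, 10, 8, 12, 11, 11]
182 x633 y149..186 z [13, 10, 12, 13, 11, 11, 11]
183 x631 y149..186 z [11, 11, 11, 11, 10, 12, 12]
184 x629 y147..187 z [10, 9, 13, 12, 10, 11, 10, 10]
185 x627 y175..186 z [11, 11]
218 x564 y151..187 z [10, 12, 13, 12, 13, 16, 13]
219 x562 y151..189 z [13, 14, 15, 13, 13, 13, 14]
220 x560 y151..189 z [12, 10, 14, 16, 13, 13, 14]
221 x559 y151..189 z [13, 15, 14, 13, 10, 17, 13]
222 x557 y151..189 z [12, 12, 12, 14, 14, 14, 12]
223 x555 y151..189 z [14, 12, 13, 15, 15, 12, 11]
224 x553 y151..187 z [13, 12, 13, 12, 15, 15, 14]
225 x551 y151..187 z [13, 14, 14, 13, 16, 14, 12]
226 x549 y151..185 z [12, 14, 14, 12, 18, 12, 12]
227 x547 y151..185 z [13, 9, 10, 11, 12, 10, 13]
229 x543 y151..153 z [14]
230 x542 y150..96 z [910, 15, 10, 12, 13, 13]
231 x540 y149..181 z [14, 17, 11, 13, 8, 12]
232 x538 y149..185 z [12, 15, 13, 12, 11, 15, 14]
233 x536 y148..181 z [13, 10, 14, 14, 14, 13, 15]
234 x534 y150..180 z [10, 13, 14, 14, 16, 12]
235 x532 y149..179 z [14, 11, 12, 15, 16, 910]
236 x530 y148..179 z [17, 12, 17, 15, 13, 12]
237 x529 y150..178 z [11, 12, 15, 15, 14, 13]
238 x527 y150..178 z [13, 11, 12, 13, 12, 11]
239 x525 y151..178 z [11, 12, 12, 9, 10]
```

Two slugs level at z≈13 in the scoop, third in the bin at z≈11. Release and retreat.

```bash
python3 -m handwheel '0 0 0 0 .85;0 0 0 0 .7;0 0 0 0 .5;0 0 0 0 .4;0 0 0 0 .3;0 0 0 0 .3;0 0 0 0 .3' && python3 -m handwheel '0 0 .2 0 .3;0 0 .4 0 .3;0 0 .8 0 .3;0 0 .8 0 .3;0 0 .8 0 .3;0 0 .8 0 .3;0 -.5 .3 0 .3;0 -.8 0 0 .3;0 -.8 0 0 .3;0 -.8 0 0 .3;0 -.5 0 0 .3;0 0 0 0 .3'
python3 hm.py | awk '{print $1,$2,$3}' | sed -n '1p;8,10p;20p;$p'
python3 - <<'E'
from h import *
p,_=camera('top')
cv2.imwrite('pics/top4.png',cv2.resize(p[150:280,220:380],None,fx=4,fy=4,interpolation=cv2.INTER_CUBIC)[:,:,::-1])
E
```

```text
clock: 11.6
eef_pos: [446.4, 166.1, 27.5]
eef_rot: [-3.142, -0.0, 0.006]
wrist_force: [-0.5, 0.2, 0.4]
finger_gap: 52.5
finger_force: 0.0
clock: 12.6
eef_pos: [446.2, 27.3, 192.2]
eef_rot: [3.141, -0.001, 0.003]
wrist_force: [-0.0, 1.1, 0.0]
finger_gap: 65.6
finger_force: 0.0
178 x640 y148..173
185 x627 y175..187
185 x627 y175..187
```

View pics/top4.png

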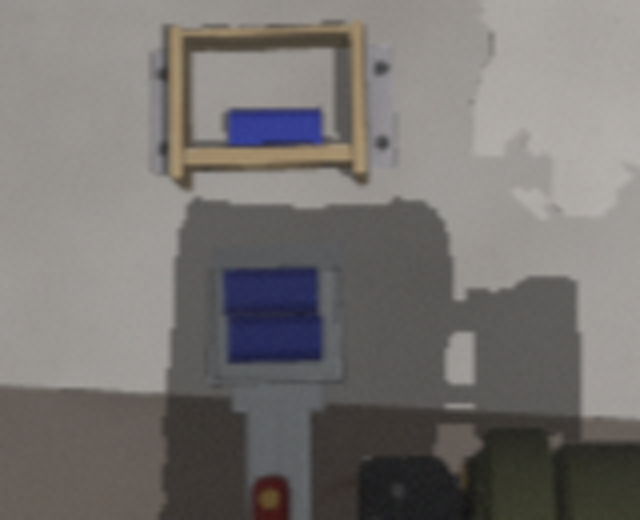

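Top view: scoop flat at crop (275,320) with two slugs side by side, clear of the bar; third slug in the bin at (275,128). Robot is clear.

```bash
python3 -c "
from cell import *
print(sign_off())"
```

```text
the job is handed in; nothing more can be done
None
```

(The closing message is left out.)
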